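# Index the cylinder-head fixture one hole with its pull-ring pin

### The arm

A 7-joint arm with a two-finger parallel gripper is mounted at the origin on a cart in front of the work surface, level with it; the furniture and walls round the work are solid. World frame = base frame: x ahead of the robot, y to its left, z up, the work surface at z = 0. Lengths are in m, angles in rad, forces in N, time in s.
With the tool pointing down it reaches from about 0.4 to 0.875 m from the base axis. Payload 4.4 kg.
Tool frame: the origin (TCP) lies at the very end of the fingers, on their centre line; the grasp point (between the pads) lies 19 mm behind it; z points along the fingers, x is the direction in which the jaws open and shut, and the axes are right-handed (so a half turn about z gives the same grasp; the last joint's range is limited). The gripper opens to 85 mm and grips with 20 to 120 N. Pads are 22 mm wide; open, the fingers measure 114 mm over their backs; the gripper's body (76 mm by 85 mm) begins 54 mm behind the grasp point. The pads swing forward as they close: fully open they stand 13 mm farther back than shut.
Start: joints at [-1.281, 0.628, 0.038, 1.517, -0.027, 0.996, -0.02], TCP at [0.226, 0.609, 0.231] pointing down, gripper open.
Joint ranges: [-3.06, 3.06], [-0.37, 2.12], [-1.25, 1.32], [0.18, 2.47], [-1.1, 4.24], [0.23, 1.98], [-2.94, 2.94]. Speed limits (rad/s): [2.57, 2.57, 3.14, 3.14, 3.14, 3.14, 3.14].

### API

Orientations are given as [roll, pitch, yaw] about the fixed x, y, z axes, in that order (R = Rz(yaw) Ry(pitch) Rx(roll)).
In Python, from station import arm gives the robot as it stands.
- The arm moves only by the tool carry_out, never from a script. Its argument "moves" is a list of rows, each a list of 7 numbers: the shift along the tool's x, y, z as a fraction of full scale, then the turn, a rotation vector about the tool's x, y, z as a fraction of full scale, then the closure in counts, from 0 (fully open) to 255 (shut). A call has exactly 8 rows; each row is the pose to reach, as a shift and turn from the pose measured when the call began, along the tool's axes at that moment; what a row does not reach only later rows make up. Full scale, the value 1, is 30 cm for a shift and 2 rad for a turn. A row lasts 1/12 s, in which the tool goes at most 41.7 mm and 7.16 degrees, less where a joint would pass 70% of its speed; a pose out of reach is approached as far as the arm can. A call with a number of a shift or a turn outside -1 to 1 is refused whole. A call with a gripper value outside its range is refused whole. The fingers move at their own pace and stop on an object; "grip_force" is the grip in N (left out, the last holds). Time passes only in rows, so rows that repeat a pose let the fingers close, or fill a call up. It gives the time, the measured TCP pose, the force and the opening at its end, in the units of the state.
- arm.read_state(): the state, without advancing time (a new reading comes with each control period).
- arm.grab_frame(name): name is "scene" or "top"; returns the picture (400x640x3 uint8, blue, green, red); there is no depth.
- arm.camera_model(name): a dict with "fx", "fy", "cx", "cy" (pixels), "extrinsics" (4x4, takes a point from world to camera coordinates). Camera axes: x right, y down, z forward; pixel columns grow to the right and rows downward; lengths in m; the calibration is good to about 2 mm. A picture is of the moment at which its call begins. camera_model takes no time and is no camera call.
- arm.hand_in(): hands the job in, once; it reports no verdict.
The state is a dict: "clock": time; "q": joint angles; "joint_vel": joint speeds; "effort": joint torques, N m; "position": TCP position; "tcp_rot": TCP orientation; "wrist_force": force on the tool from outside, world axes, zero at the start; "wrist_torque": the same for the moment, N m; "grip_width": opening from 0.0 (shut) to 1.0 (fully open).
Only numpy, scipy, OpenCV 4.12 (cv2) and the standard library are available. Lean on these libraries where they do the work, as an engineer would, in place of code of your own. Each camera call takes 0.05 s, during which the arm holds its last target.

### The job

The cylinder head on the indexing fixture is due at its next station. Hook a fingertip through the pull ring of the spring index pin, lift the pin clear of its hole, swing the arm one hole clockwise (seen from above: the ring moves towards the robot) and release it so that the pin springs fully home in that next hole, then move clear. Bear only on the inside of the ring, never pinch it, and leave the loose parts lying round the fixture where they are.

Things in the scene. Friction and masses are not known exactly. Their poses are not given: they have to be found in the camera images.
- index_arm (a joint): angle of the swinging work plate (dark steel disc, 220 mm across, with an arm 40 mm wide; top face 23 mm above the bench) about its upright pivot: 0 in the first hole, growing clockwise seen from above; next hole at 0.524 rad (30 degrees), others at 1.047 and -0.524, stops at -0.62 and 1.14. Stiff: it stays where it is left and needs about 2 N at the ring to swing
- index_pin (a joint): height of the spring index pin in m: 0 = fully home in a hole; its round nose is clear of the hole at 0.012 and rides on the base plate at about 0.011 between holes; top stop at 0.024. The spring pushes it down with about 4 N when home and 7 N when clear. The pin fits its hole with 1 mm play to each side.
- ring_centre (a point): centre of the upright steel pull ring fixed on the index pin, 73 mm above the bench while the pin is home; 54 mm inside, 68 mm outside diameter, bar 7 mm thick. It stands square to the arm (one looks through it from the arm's outer end to the pivot) and cannot swivel. Site x points along the arm to the pivot, z up. Below it the pin's barrel, 31 mm across, ends 39 mm above the bench
- pivot (a point): upright swing axis of the arm, at the top face of the bolted-down grey base plate (310 x 270 mm, 12 mm thick); 155 mm from the pin. The cylinder head (134 x 152 mm, top 75 mm above the bench) is clamped over it, clamps up to 90 mm; its side stands 85 mm behind the ring, with nothing above 23 mm between
- first_hole (a point): mouth of the hole in the base plate in which the pin stands at the start, 12 mm above the bench; 12 mm diameter and 12 mm deep
- next_hole (a point): mouth of the next hole clockwise, 12 mm above the bench, 155 mm from the pivot, 30 degrees on from the first
- ring_inside: inner face of the pull ring and its face away from the pivot, where a fingertip may bear; origin at the ring's centre
- ring_outside: outer rim of the pull ring and its face towards the pivot, which must not be borne on (a pinch would); origin at the ring's centre
- spark_plug: loose spark plug, 21 x 77 mm, 23 mm high, lying left of the fixture; origin under its centre; leave alone
- piston: loose two-stroke piston standing crown up, 55 mm across and 54 mm high, right of the fixture, at its near corner; origin under its centre; leave alone
- driver_orange: loose screwdriver with orange handle, 206 mm long, 31 mm high, lying right of the fixture; origin under its centre; leave alone

How it is judged:
By the outcome, as a careful person would: the job done as asked, in the order asked, and still so for the second after the job is handed in, with the robot touching nothing.
It also fails if it takes over 50 s, if anything falls off the work surface, if the arm or the gripper's body presses on something with over 40 N, if the wrist force passes 120 N, or if a joint passes its speed limit or range.

## Working session

There is one attempt and no reset: what is moved stays moved. The work goes in short steps, Python scripts to look and compute and a tool call to move; the robot and the scene stay as the last step left them, time stands still between calls to the robot, and variables do not carry over. Pictures are saved under pics/ and viewed, and the job is handed in when it is done.

Besides the shell and the picture viewer there is one more tool, called after "Emit:" as a command line: name --pt "numbers of a row" for each row, then --argument value for the rest. carry_out: Moves the arm, as the interface text tells. Its arguments: {"type":"object","properties":{"moves":{"type":"array","items":{"type":"array","items":{"type":"number"}}},"grip_force":{"type":"number"}},"required":["moves"]}

```bash
mkdir -p pics; ls; python3 - <<'E'
from station import arm
import cv2
for n in("scene","top"):
    cv2.imwrite(f"pics/{n}0.png",arm.grab_frame(n)); print(n,arm.camera_model(n))
print(arm.read_state())
E
```

```text
pics
scene {'fx': 480.72353507699063, 'fy': 480.72353507699063, 'cx': 313.34370741983014, 'cy': 192.0819206609679, 'extrinsics': array([[ 0.87279319, -0.48781029, -0.01652757, -0.38684901],
       [-0.32784409, -0.56082215, -0.76026099,  0.31058927],
       [ 0.3615941 ,  0.66896908, -0.64940748,  0.93268191],
       [ 0.        ,  0.        ,  0.        ,  1.        ]])}
top {'fx': 381.52165061945556, 'fy': 381.52165061945556, 'cx': 317.66966696054817, 'cy': 200.35639057012187, 'extrinsics': array([[-0.02524252, -0.99952943,  0.01742792,  0.17505298],
       [-0.99272791,  0.0230105 , -0.11816009,  0.54379491],
       [ 0.11770346, -0.02028384, -0.99284161,  0.92496159],
       [ 0.        ,  0.        ,  0.        ,  1.        ]])}
{'clock': 0.1, 'q': array([-1.28083194,  0.62923103,  0.03848294,  1.51825726, -0.02703933,
        0.99632505, -0.02001402]), 'joint_vel': array([ 0.00076909, -0.00278772, -0.00036534, -0.00214796, -0.00158033,
        0.00255788, -0.00080423]), 'effort': array([ 2.31140955e-03, -5.64538336e+01,  1.23026960e+00, -1.93978286e+01,
        1.12002832e-02,  5.31955171e-03, -5.63572101e-06]), 'position': array([0.22618558, 0.60877887, 0.23049984]), 'tcp_rot': array([3.14158726e+00, 1.70191906e-03, 1.21496587e+00]), 'wrist_force': array([-0.53715032,  0.03602239,  0.38370508]), 'wrist_torque': array([-0.03268227, -0.01946614, -0.00874781]), 'grip_width': 1.001186437865043}
```

View pics/scene0.png

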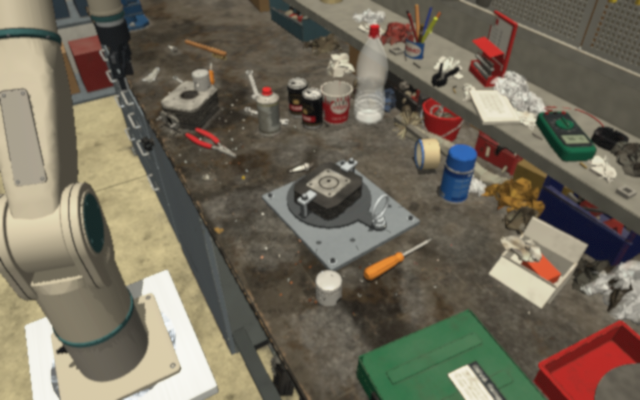

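View pics/top0.png

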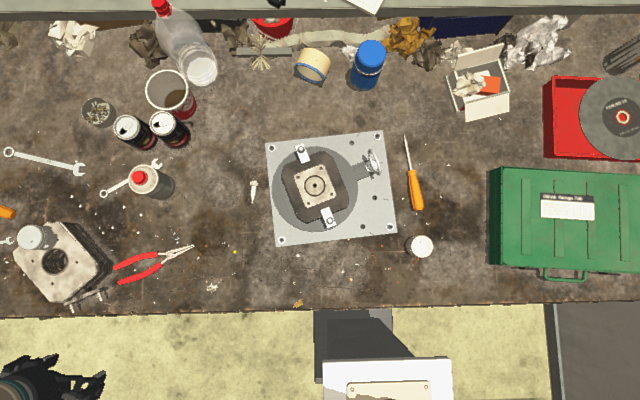

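```bash
python3 - <<'E'
import cv2
a=cv2.imread("pics/scene0.png")[140:290,250:450];cv2.imwrite("pics/sc.png",cv2.resize(a,None,fx=4,fy=4,interpolation=cv2.INTER_CUBIC))
a=cv2.imread("pics/top0.png")[120:255,250:440];cv2.imwrite("pics/tc.png",cv2.resize(a,None,fx=4,fy=4,interpolation=cv2.INTER_CUBIC))
E
```

```text
(no output)
```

View pics/sc.png

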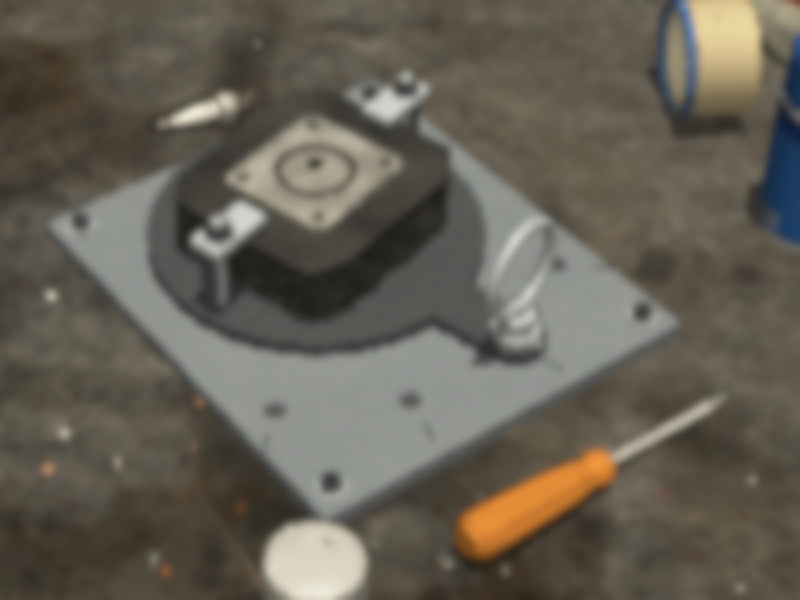

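View pics/tc.png

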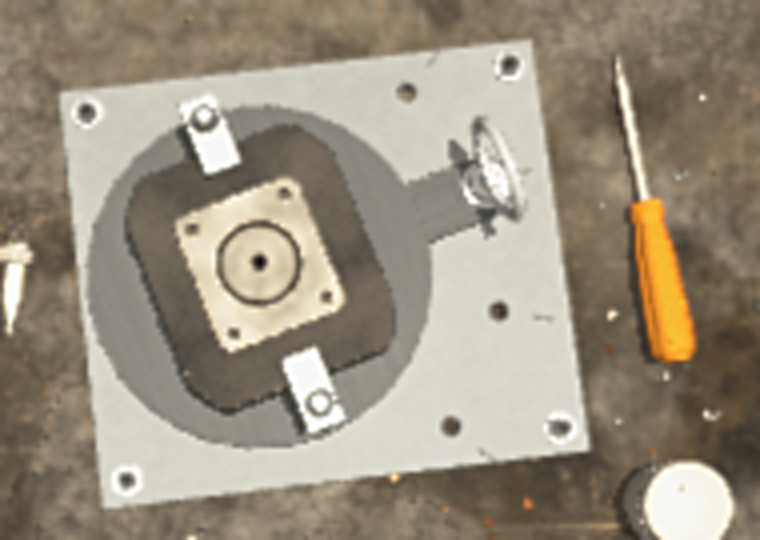

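```bash
cat > h.py <<'E'
import numpy as np
from station import arm
def proj(n,P):
    c=arm.camera_model(n);E=c["extrinsics"];q=E[:3,:3]@np.asarray(P)+E[:3,3]
    return np.array([c["fx"]*q[0]/q[2]+c["cx"],c["fy"]*q[1]/q[2]+c["cy"]])
def tri(a,b):
    from scipy.optimize import least_squares
    return least_squares(lambda P:np.r_[proj("scene",P)-a,proj("top",P)-b],[.6,-.1,.05])
T=lambda u,v:np.array([u/4+250-.375,v/4+120-.375])
S=lambda u,v:np.array([u/4+250-.375,v/4+140-.375])
E
python3 - <<'E'
from h import *
from scipy.optimize import least_squares
top={-1:T(407,91),1:T(499,311),2:T(451,426)}
sc={-1:S(558,264),1:S(410,399),2:S(275,410)}
for n,s,t in[("hole-1",sc[-1],top[-1]),("hole1",sc[1],top[1]),("hole2",sc[2],top[2]),("ringc",S(522,270),T(499,168)),("head centre",S(314,163),T(259,262))]:
    r=tri(s,t);print(n,r.x.round(4),r.fun.round(2))
# fit: pivot x,y, phi; hole k at phi - k*30deg
def pts(p,k,r=.155,z=.012):
    a=p[2]-k*np.pi/6; return [p[0]+r*np.cos(a),p[1]+r*np.sin(a),z]
def f(p):
    o=[]
    for k in top: o+=list(proj("top",pts(p,k))-top[k])+list(proj("scene",pts(p,k))-sc[k])
    return np.array(o)
r=least_squares(f,[.6,0,-1.2]);p=r.x;print(p,r.fun.round(2))
print("first",pts(p,0),"next",pts(p,1),"ring",pts(p,0,z=.073))
P=np.array(pts(p,0,z=.073));print("top proj",(proj("top",P)-[250,120])*4,"sc",(proj("scene",P)-[250,140])*4)
E
```

```text
hole-1 [0.7022 0.0689 0.009 ] [-0.46  0.13  0.19 -0.45]
hole1 [0.5558 0.0151 0.0103] [-0.44  0.09  0.18 -0.45]
hole2 [0.4829 0.0487 0.0089] [-0.47  0.07  0.19 -0.47]
ringc [0.6357 0.0219 0.0714] [-0.4   0.11  0.17 -0.4 ]
head centre [0.5809 0.1694 0.0716] [-0.34  0.07  0.12 -0.31]
[ 0.5815871   0.16730186 -1.21707164] [ 0.6  -0.25 -0.64 -0.4   0.52 -0.39 -0.42 -0.2   0.58 -0.38 -0.52 -0.63]
first [np.float64(0.6352782194783961), np.float64(0.021898067476358807), 0.012] next [np.float64(0.5553830755697486), np.float64(0.014532924709634215), 0.012] ring [np.float64(0.6352782194783961), np.float64(0.021898067476358807), 0.073]
top proj [498.56956036 165.02336233] sc [518.46007989 267.11749774]
```

```bash
cat >> h.py <<'E'
from scipy.spatial.transform import Rotation as Ro
PIV=np.array([.5816,.1673]);PHI=-1.217
def frame(ang,alpha):  # ang: arm index angle; tool x tangent, tilted alpha(deg) from down towards pivot
    psi=PHI-ang+np.pi/2
    return Ro.from_euler('xyz',[np.pi,0,psi])*Ro.from_euler('x',alpha,degrees=True)
def ringpos(ang,r=.155,z=.072):
    a=PHI-ang; return np.array([PIV[0]+r*np.cos(a),PIV[1]+r*np.sin(a),z])
def rel(p,R):
    s=arm.read_state();R0=Ro.from_euler('xyz',s["tcp_rot"])
    return np.r_[R0.inv().apply(p-s["position"])/.3,(R0.inv()*R).as_rotvec()/2].round(4)
def show(n,name,u0=None):
    import cv2
    a=arm.grab_frame(n)
    if u0: 
        u,v,w,h,k=u0;a=cv2.resize(a[v:v+h,u:u+w],None,fx=k,fy=k,interpolation=cv2.INTER_CUBIC)
    cv2.imwrite(f"pics/{name}.png",a)
E
python3 - <<'E'
from h import *
r=tri(S(316,550),T(688,505));print("piston top",r.x,r.fun)
print(ringpos(0),ringpos(.524))
R=frame(0,60);print(R.as_matrix().round(3))
print(rel(np.array([.55,.25,.30]),frame(0,20)))
p=ringpos(0,.155+.12,.072+.07+.06);print(p,rel(p,R))
E
```

```text
piston top [ 0.43022193 -0.08692445  0.05550148] [-0.70993697  0.11723653  0.31059312 -0.7816934 ]
[0.63530153 0.02190005 0.072     ] [0.55534562 0.01453971 0.072     ]
[[ 0.938  0.173 -0.3  ]
 [ 0.346 -0.469  0.812]
 [ 0.    -0.866 -0.5  ]]
[-0.7454  1.4284 -0.2304  0.1639  0.0759  0.426 ]
[ 0.67687691 -0.09066765  0.202     ] [-1.6619  2.2204  0.0978  0.49    0.2256  0.3892]
```

Emit:
carry_out --pt "-0.06 0.12 -0.03 0 0 0.05 255" --pt "-0.12 0.24 -0.06 0 0 0.1 255" --pt "-0.18 0.36 -0.09 0 0 0.15 255" --pt "-0.24 0.48 -0.12 0 0 0.2 255" --pt "-0.3 0.6 -0.15 0 0 0.25 255" --pt "-0.36 0.72 -0.18 0 0 0.3 255" --pt "-0.43 0.84 -0.2 0 0 0.36 255" --pt "-0.5 0.96 -0.22 0 0 0.42 255"

```text
clock: 0.77
position: [0.4443, 0.367, 0.2969]
tcp_rot: [3.141, 0.001, 0.369]
wrist_force: [-0.3, -0.3, -1.0]
grip_width: 0.002
```

```bash
python3 - <<'E'
from h import *
s=arm.read_state();print({k:np.round(v,3) for k,v in s.items()})
p=ringpos(0,.155+.12,.072+.07+.06);R=frame(0,60);print(p,rel(p,R))
p=np.array([.68,-.05,.28]);print(rel(p,frame(0,30)))
E
```

```text
{'clock': np.float64(0.767), 'q': array([-0.933,  0.468,  0.295,  1.648, -0.151,  1.05 , -0.222]), 'joint_vel': array([ 0.557, -0.052,  0.454, -0.044, -0.199,  0.157, -0.382]), 'effort': array([-3.1500e+00, -4.7975e+01,  2.5010e+00, -1.9122e+01,  2.0700e-01,
        3.0000e-02,  4.1200e-01]), 'position': array([0.444, 0.367, 0.297]), 'tcp_rot': array([3.141e+00, 1.000e-03, 3.690e-01]), 'wrist_force': array([-0.319, -0.341, -0.961]), 'wrist_torque': array([ 0.066, -0.08 ,  0.033]), 'grip_width': np.float64(0.002)}
[ 0.67687691 -0.09066765  0.202     ] [0.1727 1.7021 0.318  0.5241 0.0046 0.0067]
[0.231  1.5797 0.0578 0.2623 0.0026 0.0074]
```

Emit:
carry_out --pt "0.02 0.12 0 0.03 0 0 255" --pt "0.04 0.24 0 0.06 0 0 255" --pt "0.06 0.36 0 0.09 0 0 255" --pt "0.08 0.48 0 0.12 0 0 255" --pt "0.1 0.6 0 0.15 0 0 255" --pt "0.12 0.72 0 0.18 0 0 255" --pt "0.14 0.86 0 0.22 0 0 255" --pt "0.15 1.0 0 0.26 0 0 255"

```text
clock: 1.43
position: [0.5948, 0.1038, 0.2978]
tcp_rot: [-2.618, -0.002, 0.371]
wrist_force: [1.9, 1.1, 0.1]
grip_width: 0.003
```

```bash
python3 - <<'E'
from h import *
s=arm.read_state();print(s["q"].round(3),s["position"].round(3))
p=ringpos(0,.155+.12,.072+.07+.06);R=frame(0,60);print(p,rel(p,R))
E
```

```text
[-0.041  0.63   0.155  1.464 -0.57   1.353  0.679] [0.595 0.104 0.298]
[ 0.67687691 -0.09066765  0.202     ] [ 0.0195  0.7688 -0.0748  0.2619  0.0056  0.0067]
```

Emit:
carry_out --pt "0 0.1 0 0.03 0 0 255" --pt "0 0.2 -0.01 0.06 0 0 255" --pt "0.01 0.3 -0.02 0.09 0 0 255" --pt "0.01 0.4 -0.03 0.12 0 0 255" --pt "0.02 0.5 -0.04 0.15 0 0 255" --pt "0.02 0.6 -0.05 0.18 0 0 255" --pt "0.02 0.7 -0.07 0.22 0 0 255" --pt "0.02 0.77 -0.07 0.26 0 0 255"

```text
clock: 2.1
position: [0.677, -0.0936, 0.1995]
tcp_rot: [-2.097, -0.001, 0.369]
wrist_force: [0.9, -0.5, 0.3]
grip_width: 0.002
```

```bash
python3 - <<'E'
from h import *
s=arm.read_state();print(s["q"].round(3),s["position"].round(3))
p=ringpos(0,.155+.12,.072+.07+.06);R=frame(0,60);print(p,rel(p,R))
show("scene","s2");show("top","t2")
E
```

```text
[ 0.405  1.21   0.028  0.789 -0.732  1.932  0.823] [ 0.677 -0.094  0.199]
[ 0.67687691 -0.09066765  0.202     ] [ 0.0033 -0.012   0.0037  0.0012  0.0062  0.0042]
```

View pics/s2.png

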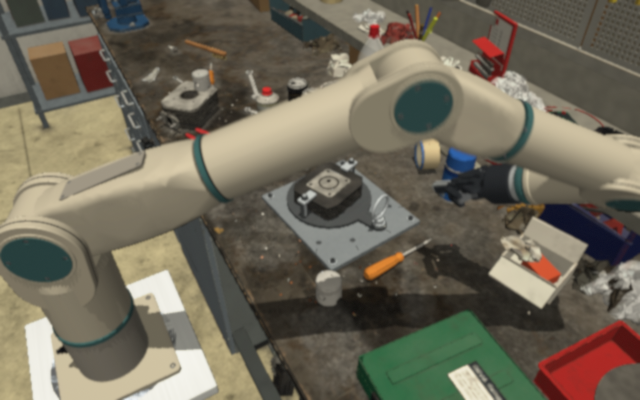

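View pics/t2.png

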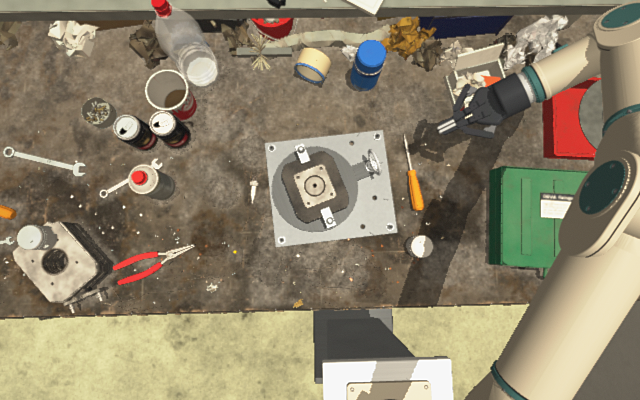

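```bash
python3 - <<'E'
from h import *
for d in(.05,0,-.025):
  p=ringpos(0,.155+d,.072+d*np.tan(np.pi/6));R=frame(0,60);print(p,rel(p,R))
E
```

```text
[ 0.65262461 -0.02500316  0.10086751] [ 0.024   0.1251  0.3531 -0.003   0.0082 -0.0046]
[0.63530153 0.02190005 0.072     ] [ 0.0272  0.1262  0.5456 -0.003   0.0082 -0.0046]
[0.62663999 0.04535165 0.05756624] [ 0.0288  0.1268  0.6418 -0.003   0.0082 -0.0046]
```

Emit:
carry_out --pt "0.0 0.03 0.05 0 0 0 255" --pt "0.01 0.06 0.1 0 0 0 255" --pt "0.01 0.09 0.16 0 0.01 0 255" --pt "0.02 0.11 0.22 0 0.01 0 255" --pt "0.02 0.125 0.28 0 0.01 0 255" --pt "0.024 0.125 0.33 0 0.008 -0.005 255" --pt "0.024 0.125 0.353 -0.003 0.008 -0.005 255" --pt "0.024 0.125 0.353 -0.003 0.008 -0.005 255"

```text
clock: 2.87
position: [0.6523, -0.0223, 0.1018]
tcp_rot: [-2.093, -0.001, 0.357]
wrist_force: [0.5, 0.3, 0.6]
grip_width: 0.001
```

```bash
python3 - <<'E'
from h import *
show("scene","s3",(330,140,130,100,6));show("top","t3",(330,120,130,100,6))
s=arm.read_state();print(s["q"].round(3),s["position"].round(4),s["wrist_force"])
for d in(.05,0,-.02):
  p=ringpos(0,.155+d,.072+d*np.tan(np.pi/6));R=frame(0,60);print(p,rel(p,R))
print("tip px",(proj("scene",s["position"])-[330,140])*6,(proj("top",s["position"])-[330,120])*6)
E
```

```text
[ 0.345  1.228  0.019  1.045 -0.737  1.683  0.957] [ 0.6532 -0.025   0.1021] [-0.24738472 -0.66713516  0.38329709]
[ 0.65262461 -0.02500316  0.10086751] [-0.0017  0.0032  0.0027  0.0008  0.0001  0.001 ]
[0.63530153 0.02190005 0.072     ] [-1.700e-03  2.900e-03  1.952e-01  8.000e-04  1.000e-04  1.000e-03]
[0.6283723  0.04066133 0.06045299] [-1.700e-03  2.800e-03  2.721e-01  8.000e-04  1.000e-04  1.000e-03]
tip px [414.7800836  399.74068045] [396.97346621 184.15647748]
```

View pics/s3.png

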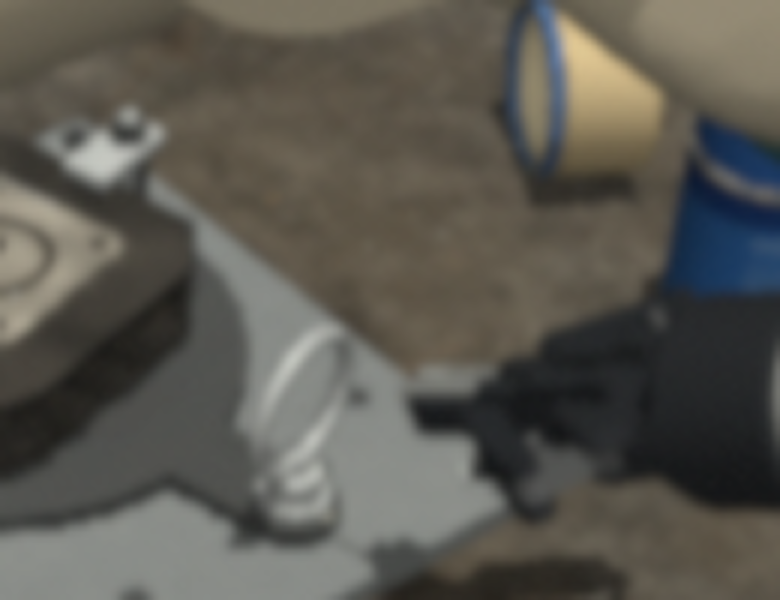

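View pics/t3.png

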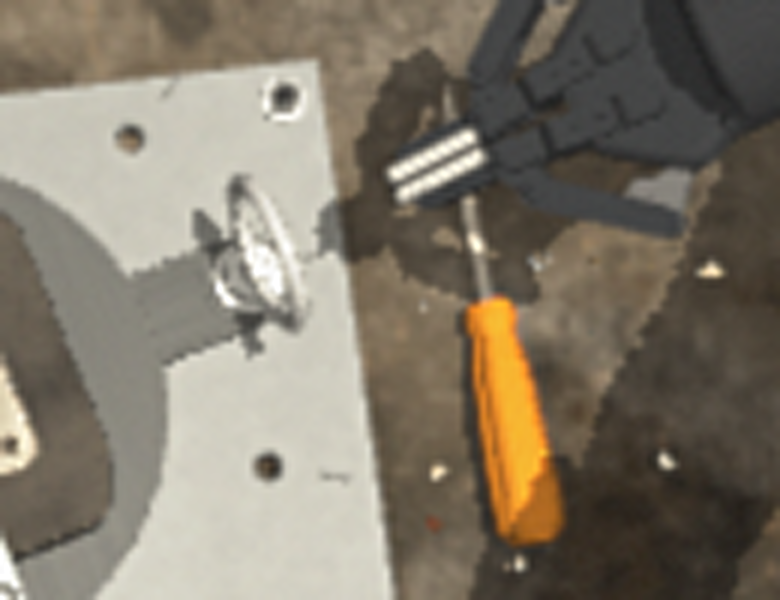

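Emit:
carry_out --pt "-0.002 0.003 0.03 0 0 0 255" --pt "-0.002 0.003 0.06 0 0 0 255" --pt "-0.002 0.003 0.09 0 0 0 255" --pt "-0.002 0.003 0.12 0 0 0 255" --pt "-0.002 0.003 0.15 0 0 0 255" --pt "-0.002 0.003 0.175 0 0 0 255" --pt "-0.002 0.003 0.19 0 0 0 255" --pt "-0.002 0.003 0.195 0 0 0 255"

```text
clock: 3.63
position: [0.6347, 0.023, 0.0716]
tcp_rot: [-2.095, -0.001, 0.356]
wrist_force: [1.1, 0.1, 0.3]
grip_width: -0.0
```

```bash
python3 - <<'E'
from h import *
show("scene","s4",(330,140,130,100,6));show("top","t4",(330,120,130,100,6))
s=arm.read_state();print(s["q"].round(3),s["position"].round(4),s["wrist_force"])
for d in(0,-.02,-.025):
  p=ringpos(0,.155+d,.072+d*np.tan(np.pi/6));R=frame(0,60);print(p,rel(p,R))
E
```

```text
[ 0.302  1.221  0.005  1.174 -0.757  1.565  1.008] [0.6351 0.0221 0.0719] [-0.22306298  0.59308885  1.10188345]
[0.63530153 0.02190005 0.072     ] [ 0.0003 -0.     -0.0008  0.0008  0.0002  0.001 ]
[0.6283723  0.04066133 0.06045299] [ 0.0004 -0.0001  0.0761  0.0008  0.0002  0.001 ]
[0.62663999 0.04535165 0.05756624] [ 0.0004 -0.0002  0.0954  0.0008  0.0002  0.001 ]
```

View pics/s4.png

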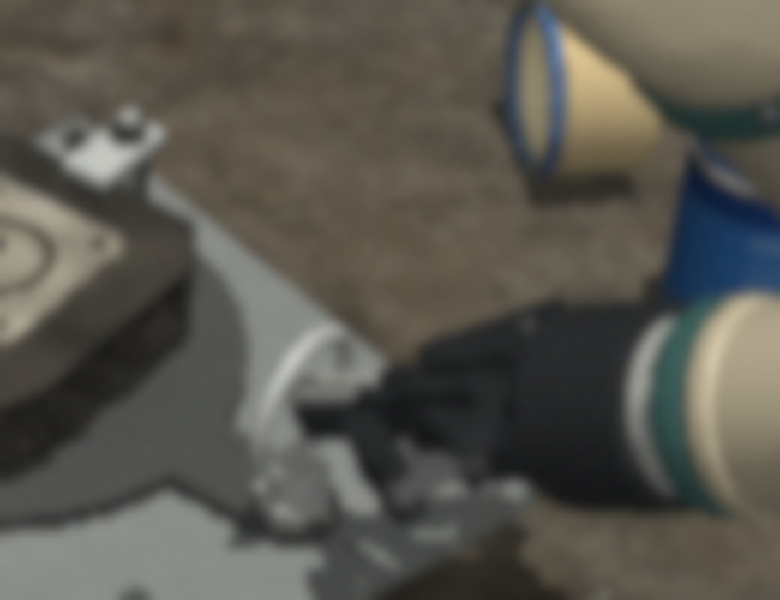

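View pics/t4.png

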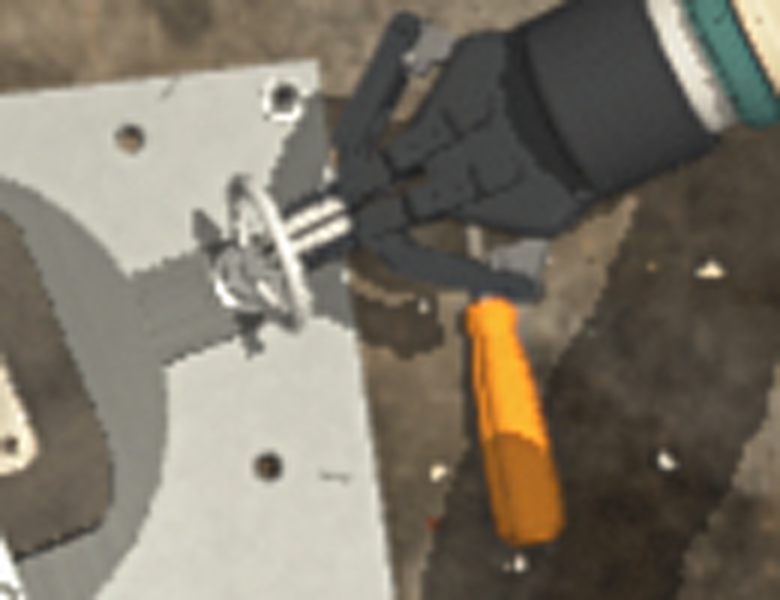

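Emit:
carry_out --pt "0 0 0.015 0 0 0 255" --pt "0 0 0.03 0 0 0 255" --pt "0 0 0.045 0 0 0 255" --pt "0 0 0.06 0 0 0 255" --pt "0 0 0.07 0 0 0 255" --pt "0 0 0.075 0 0 0 255" --pt "0 0 0.075 0 0 0 255" --pt "0 0 0.075 0 0 0 255"

```text
clock: 4.4
position: [0.6284, 0.0403, 0.0606]
tcp_rot: [-2.096, -0.001, 0.355]
wrist_force: [0.7, -0.4, 1.1]
grip_width: 0.003
```

```bash
python3 - <<'E'
from h import *
show("scene","s5",(330,140,130,100,6));show("top","t5",(330,120,130,100,6))
s=arm.read_state();print(s["q"].round(3),s["position"].round(4),s["wrist_force"])
for dz in(.014,.034):
  d=-.02
  p=ringpos(0,.155+d,dz+.072+d*np.tan(np.pi/6));R=frame(0,60);print(p,rel(p,R))
E
```

```text
[ 0.286  1.221 -0.002  1.216 -0.767  1.521  1.025] [0.6285 0.04   0.0607] [-0.55574454  0.36435684  0.91783315]
[0.6283723  0.04066133 0.07445299] [ 0.0003 -0.0409 -0.0212  0.001   0.0001  0.001 ]
[0.6283723  0.04066133 0.09445299] [ 0.0004 -0.0985 -0.0547  0.001   0.0001  0.001 ]
```

View pics/s5.png

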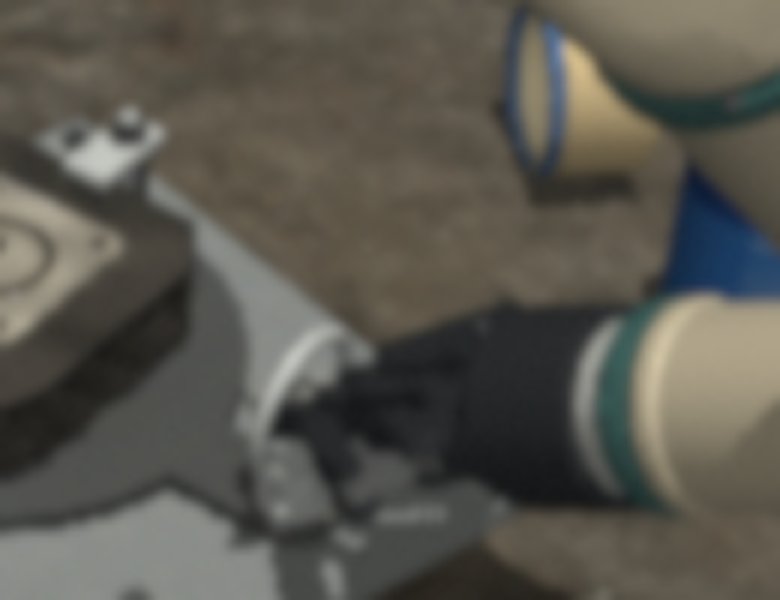

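View pics/t5.png

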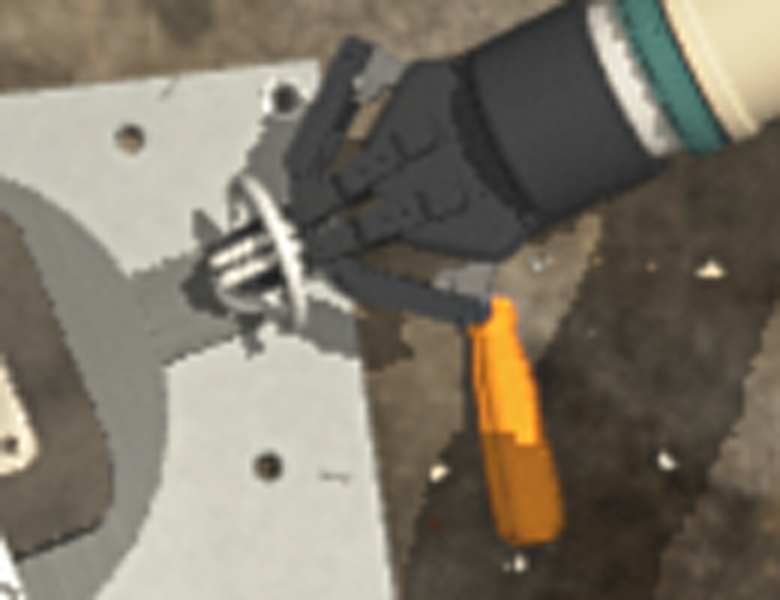

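Emit:
carry_out --pt "0 -0.007 -0.004 0 0 0 255" --pt "0 -0.014 -0.008 0 0 0 255" --pt "0 -0.02 -0.012 0 0 0 255" --pt "0 -0.026 -0.015 0 0 0 255" --pt "0 -0.029 -0.017 0 0 0 255" --pt "0 -0.029 -0.017 0 0 0 255" --pt "0 -0.029 -0.017 0 0 0 255" --pt "0 -0.029 -0.017 0 0 0 255"

```text
clock: 5.17
position: [0.6285, 0.04, 0.0707]
tcp_rot: [-2.096, -0.002, 0.355]
wrist_force: [0.1, 0.2, 0.0]
grip_width: -0.004
```

Emit:
carry_out --pt "0 -0.003 -0.002 0 0 0 255" --pt "0 -0.006 -0.0035 0 0 0 255" --pt "0 -0.009 -0.005 0 0 0 255" --pt "0 -0.012 -0.007 0 0 0 255" --pt "0 -0.0145 -0.0083 0 0 0 255" --pt "0 -0.0145 -0.0083 0 0 0 255" --pt "0 -0.0145 -0.0083 0 0 0 255" --pt "0 -0.0145 -0.0083 0 0 0 255"

```text
clock: 5.83
position: [0.6285, 0.0399, 0.0755]
tcp_rot: [-2.097, -0.001, 0.355]
wrist_force: [-0.2, -0.5, -1.8]
grip_width: 0.001
```

Emit:
carry_out --pt "0 -0.003 -0.002 0 0 0 255" --pt "0 -0.006 -0.0035 0 0 0 255" --pt "0 -0.009 -0.005 0 0 0 255" --pt "0 -0.012 -0.007 0 0 0 255" --pt "0 -0.0145 -0.0083 0 0 0 255" --pt "0 -0.0145 -0.0083 0 0 0 255" --pt "0 -0.0145 -0.0083 0 0 0 255" --pt "0 -0.0145 -0.0083 0 0 0 255"

```text
clock: 6.5
position: [0.6284, 0.0398, 0.0803]
tcp_rot: [-2.097, -0.001, 0.355]
wrist_force: [1.0, -0.1, -5.3]
grip_width: 0.002
```

```bash
python3 - <<'E'
from h import *
show("scene","s6",(330,140,130,100,6));show("top","t6",(330,120,130,100,6))
s=arm.read_state();print(s["q"].round(3),s["position"].round(4),s["wrist_force"])
E
```

```text
[ 2.860e-01  1.193e+00 -1.000e-03  1.226e+00 -7.670e-01  1.535e+00
  1.011e+00] [0.6284 0.0398 0.0804] [ 0.18392014 -0.27878308 -4.98607729]
```

View pics/s6.png

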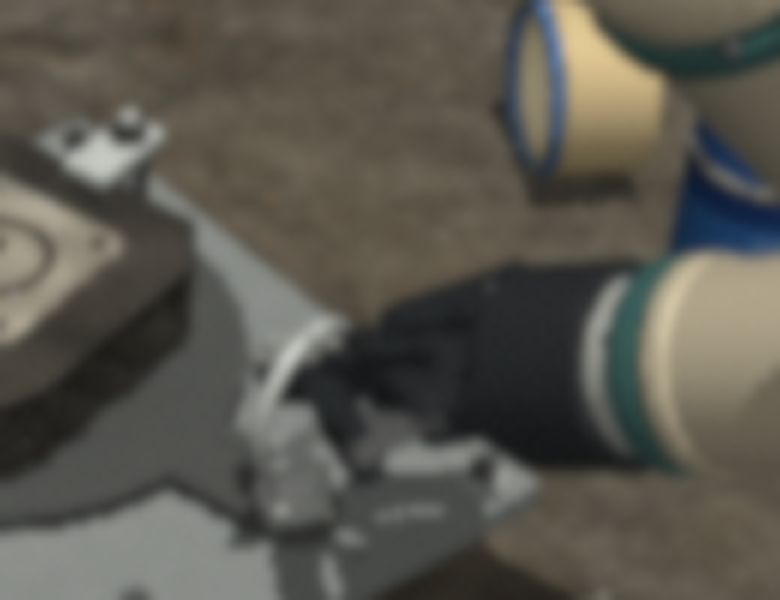

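View pics/t6.png

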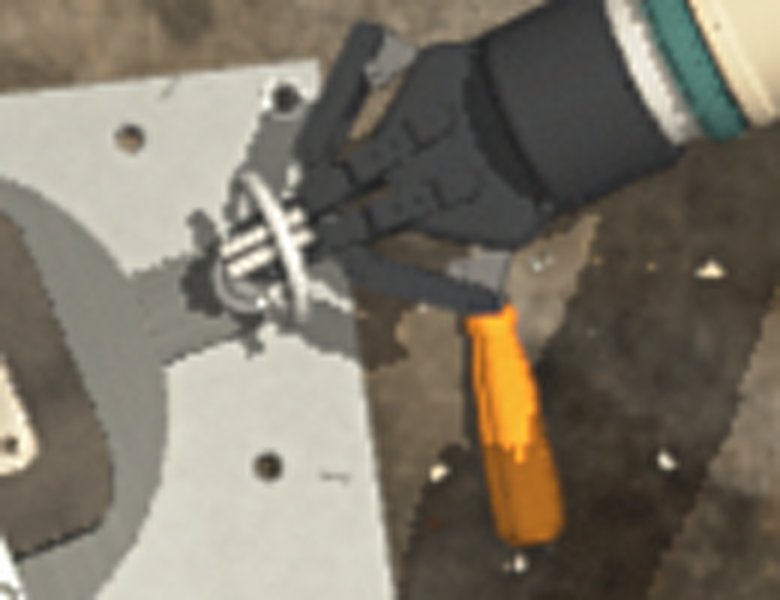

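Emit:
carry_out --pt "0 -0.007 -0.004 0 0 0 255" --pt "0 -0.014 -0.008 0 0 0 255" --pt "0 -0.021 -0.012 0 0 0 255" --pt "0 -0.028 -0.016 0 0 0 255" --pt "0 -0.034 -0.02 0 0 0 255" --pt "0 -0.0385 -0.022 0 0 0 255" --pt "0 -0.0385 -0.022 0 0 0 255" --pt "0 -0.0385 -0.022 0 0 0 255"

```text
clock: 7.27
position: [0.6284, 0.0397, 0.0936]
tcp_rot: [-2.097, -0.001, 0.355]
wrist_force: [1.4, 1.7, -7.6]
grip_width: -0.003
```

```bash
python3 - <<'E'
from h import *
show("scene","s7",(330,140,130,100,6));show("top","t7",(330,120,130,100,6))
s=arm.read_state();print(s["q"].round(3),s["position"].round(4),s["wrist_force"])
z=s["position"][2]
p0=s["position"];a0=np.arctan2(*(p0[:2]-PIV)[::-1]);r0=np.hypot(*(p0[:2]-PIV));print(a0-PHI,r0)
for a in np.linspace(0,.524,5): print(a.round(3),rel(ringpos(a,r0,z),frame(a,60)))
E
```

```text
[ 2.850e-01  1.174e+00 -1.000e-03  1.231e+00 -7.670e-01  1.545e+00
  1.002e+00] [0.6284 0.0398 0.0935] [ 0.72949707 -0.66224981 -7.52406048]
-0.0022880967438683175 0.1358205707318683
0.0 [ 0.001   0.     -0.      0.0013  0.0001  0.0007]
0.131 [-0.0581 -0.002   0.0034  0.0013  0.0568  0.0335]
0.262 [-0.1162 -0.0079  0.0134  0.0012  0.1134  0.0663]
0.393 [-0.1723 -0.0176  0.0299  0.0012  0.1701  0.0992]
0.524 [-0.2254 -0.0308  0.0526  0.0012  0.2268  0.132 ]
```

View pics/s7.png

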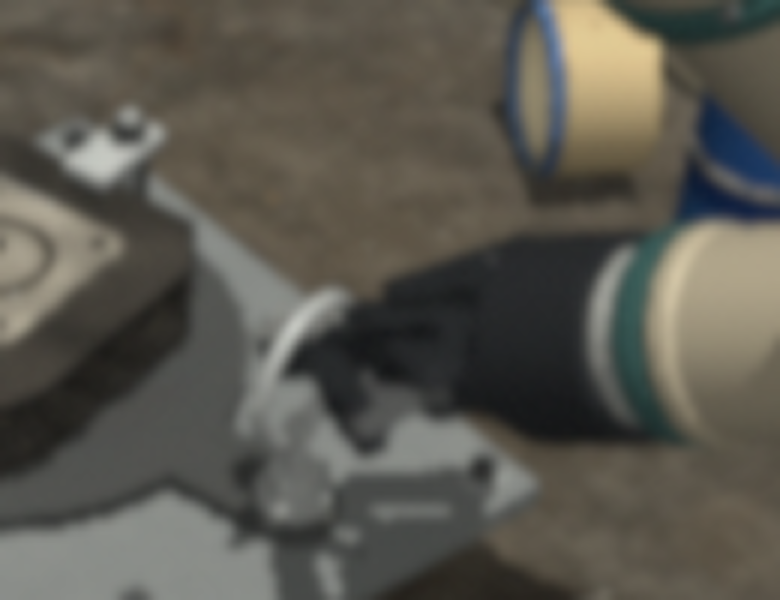

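Emit:
carry_out --pt "-0.017 0 0 0 0.016 0.01 255" --pt "-0.034 -0.001 0.001 0 0.033 0.019 255" --pt "-0.051 -0.0015 0.0025 0 0.05 0.029 255" --pt "-0.068 -0.0028 0.0045 0 0.066 0.039 255" --pt "-0.085 -0.0043 0.0072 0 0.083 0.048 255" --pt "-0.1 -0.006 0.01 0 0.098 0.057 255" --pt "-0.116 -0.008 0.0134 0 0.113 0.066 255" --pt "-0.116 -0.008 0.0134 0 0.113 0.066 255"

```text
clock: 8.03
position: [0.5924, 0.031, 0.0934]
tcp_rot: [-2.097, 0.002, 0.091]
wrist_force: [-2.1, -0.9, -7.9]
grip_width: 0.002
```

```bash
python3 - <<'E'
from h import *
show("scene","s8",(310,140,130,100,6));show("top","t8",(310,120,130,100,6))
s=arm.read_state();print(s["q"].round(3),s["position"].round(4),s["wrist_force"])
r0=.1358
for a in np.linspace(.262,.55,5): print(a.round(3),rel(ringpos(a,r0,.0935),frame(a,60)))
E
```

```text
[ 0.371  1.073 -0.005  1.559 -0.924  1.314  1.1  ] [0.5937 0.0313 0.0934] [-1.81081721 -2.42328394 -7.37432283]
0.262 [ 0.0013 -0.0015  0.0018  0.0016  0.0008  0.0003]
0.334 [-0.0313 -0.0021  0.0029  0.0016  0.0319  0.0183]
0.406 [-0.0637 -0.0039  0.0059  0.0016  0.0631  0.0364]
0.478 [-0.0957 -0.0069  0.011   0.0016  0.0942  0.0544]
0.55 [-0.1273 -0.011   0.0181  0.0016  0.1254  0.0725]
```

View pics/s8.png

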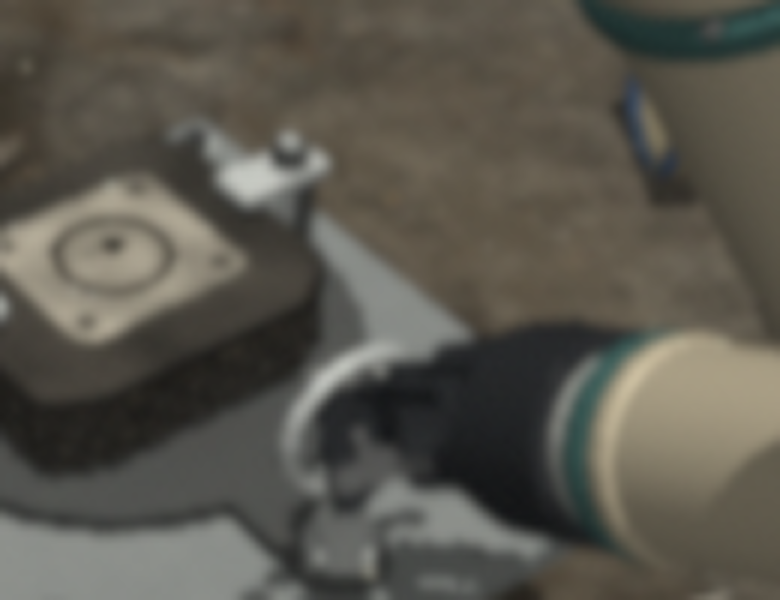

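View pics/t8.png

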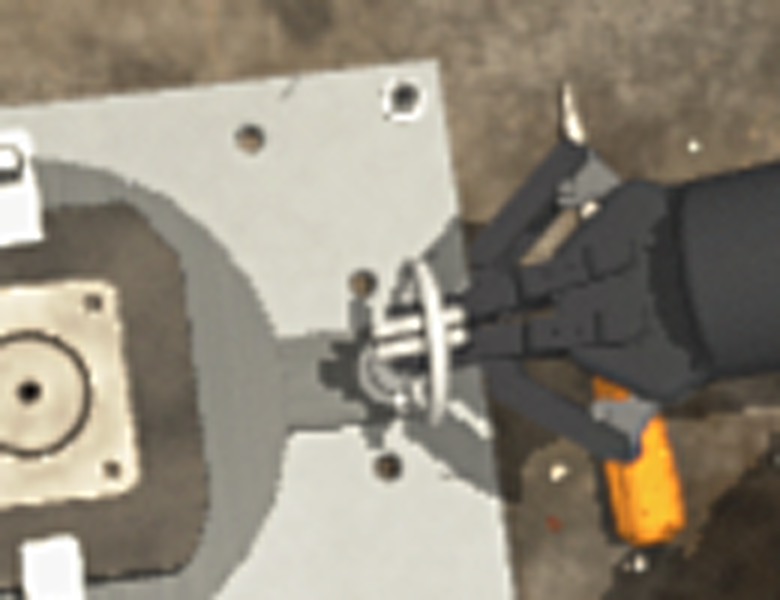

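```bash
cat >> h.py <<'E'
def tgt(a,arot,zr=.105,L=.0225,alpha=60):
    R=frame(arot,alpha);return ringpos(a,.155,zr)+R.apply([0,0,L]),R
E
python3 - <<'E'
from h import *
from scipy.optimize import least_squares
# arm angle from current top image: ring rim ends/centre
for a in(.24,.25,.262,.27,.28):
    print(a,[((proj("top",ringpos(a,.155,z))-[310,120])*6).round(0) for z in(.089,.123)], ((proj("top",ringpos(a,.13,.023))-[310,120])*6).round())
print(tgt(.262,.262)[0],arm.read_state()["position"])
for a,b in((.262,.262),(.35,.3),(.44,.34),(.53,.38)): print(a,rel(*tgt(a,b)))
E
```

```text
0.24 [array([420., 328.]), array([436., 311.])] [334. 364.]
0.25 [array([421., 331.]), array([437., 315.])] [335. 367.]
0.262 [array([421., 336.]), array([437., 320.])] [335. 371.]
0.27 [array([422., 339.]), array([438., 323.])] [335. 373.]
0.28 [array([422., 343.]), array([438., 327.])] [336. 376.]
[0.59402226 0.03235613 0.09375   ] [0.59372754 0.03134317 0.09337113]
0.262 [ 0.0013 -0.0027  0.0022  0.0016  0.0008  0.0003]
0.35 [-0.0416 -0.0037  0.0039  0.0016  0.0172  0.0098]
0.44 [-0.0851 -0.0068  0.0092  0.0016  0.0345  0.0198]
0.53 [-0.1278 -0.0119  0.0179  0.0016  0.0518  0.0299]
```

```bash
python3 - <<'E'
from h import *
for r in(.115,.12,.13,.14): print(r,((proj("top",ringpos(0,r,.023))-[330,120])*6).round())
print(((proj("top",ringpos(0,.155,.073))-[330,120])*6).round())
for n,k in(("t3",330),("t8",310)):
    import cv2
    im=cv2.imread(f"pics/{n}.png")
    y0,x0=(200,90) if n=="t3" else (300,250)
    cv2.imwrite(f"pics/{n}z.png",cv2.resize(im[y0:y0+200,x0:x0+230],None,fx=3,fy=3))
E
```

```text
0.115 [162. 307.]
0.12 [173. 303.]
0.13 [194. 294.]
0.14 [216. 286.]
[268. 247.]
```

View pics/t3z.png

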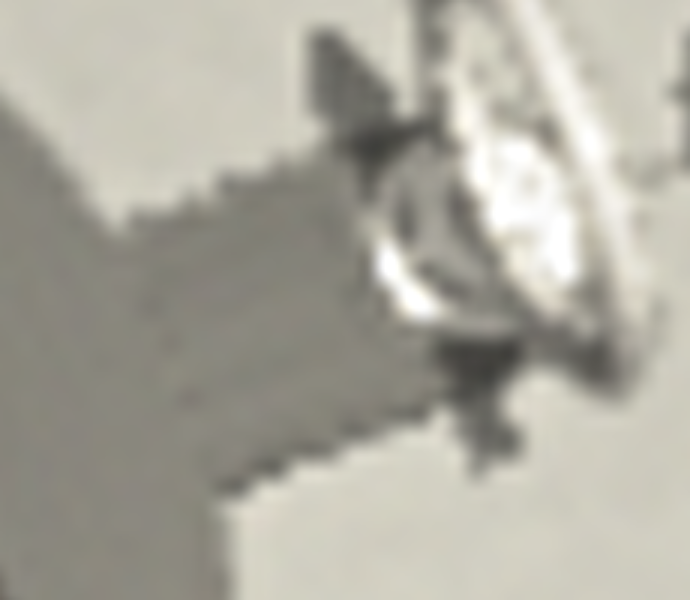

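View pics/t8z.png

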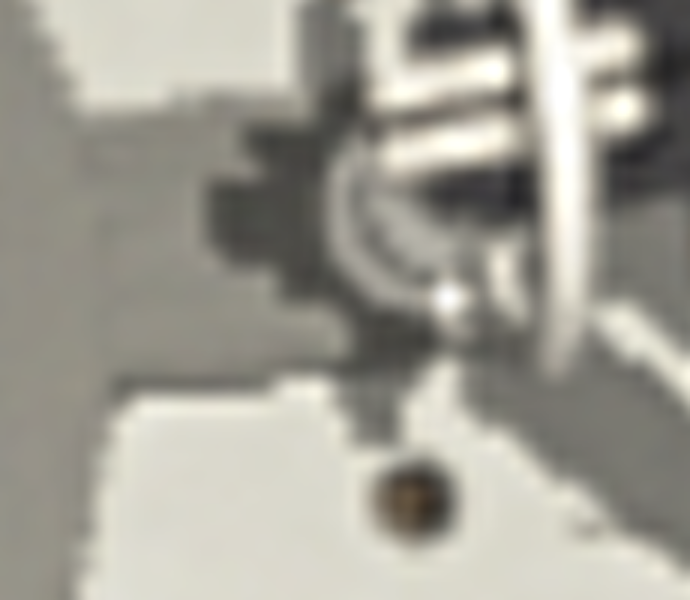

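Emit:
carry_out --pt "-0.018 -0.003 0.003 0 0.007 0.004 255" --pt "-0.036 -0.0035 0.0035 0 0.015 0.009 255" --pt "-0.053 -0.0045 0.005 0 0.022 0.012 255" --pt "-0.07 -0.0055 0.007 0 0.028 0.016 255" --pt "-0.086 -0.007 0.0092 0 0.035 0.02 255" --pt "-0.1 -0.0085 0.012 0 0.041 0.024 255" --pt "-0.11 -0.0095 0.014 0 0.045 0.026 255" --pt "-0.11 -0.0095 0.014 0 0.045 0.026 255"

```text
clock: 8.8
position: [0.5603, 0.032, 0.0932]
tcp_rot: [-2.1, 0.0, -0.012]
wrist_force: [-0.2, -6.1, -7.9]
grip_width: 0.003
```

```bash
python3 - <<'E'
from h import *
import cv2
a=arm.grab_frame("top");cv2.imwrite("pics/t9.png",cv2.resize(a[155:220,330:410],None,fx=9,fy=9,interpolation=cv2.INTER_CUBIC))
show("scene","s9",(300,140,130,100,6))
s=arm.read_state();print(s["q"].round(3),s["position"].round(4),s["wrist_force"])
for a in(.48,.5,.524):
    print(a,[((proj("top",ringpos(a,r,z))-[330,155])*9).round(0) for r,z in((.155,.089),(.12,.023),(.13,.023))])
for a,b in((.5,.36),(.524,.365),(.53,.37)): print(a,rel(*tgt(a,b)))
E
```

```text
[ 0.419  1.027 -0.02   1.738 -1.004  1.203  1.192] [0.5603 0.0321 0.0932] [-0.54603425 -5.73273864 -8.3355427 ]
0.48 [array([456., 315.]), array([290., 337.]), array([325., 340.])]
0.5 [array([454., 327.]), array([289., 345.]), array([324., 349.])]
0.524 [array([453., 341.]), array([288., 355.]), array([323., 360.])]
0.5 [-0.0041 -0.004   0.0029  0.0027 -0.0019 -0.0012]
0.524 [-0.016  -0.0049  0.0045  0.0027  0.0003  0.0001]
0.53 [-0.0187 -0.0051  0.0049  0.0027  0.0024  0.0013]
```

View pics/t9.png

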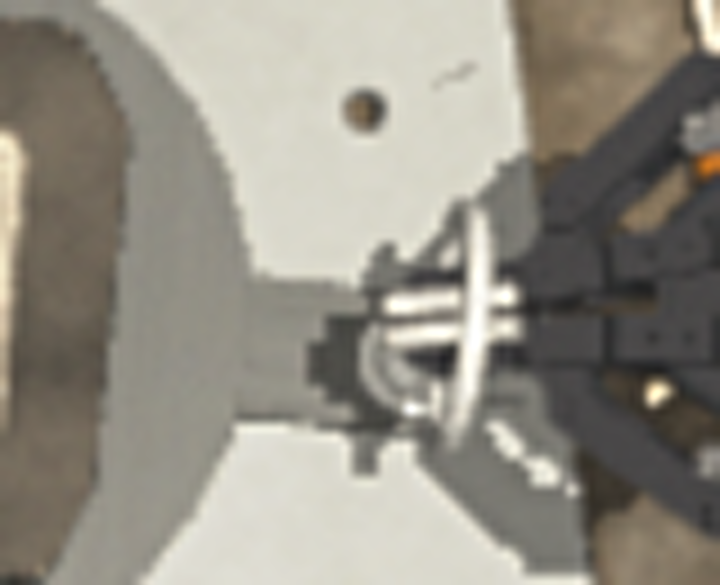

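View pics/s9.png

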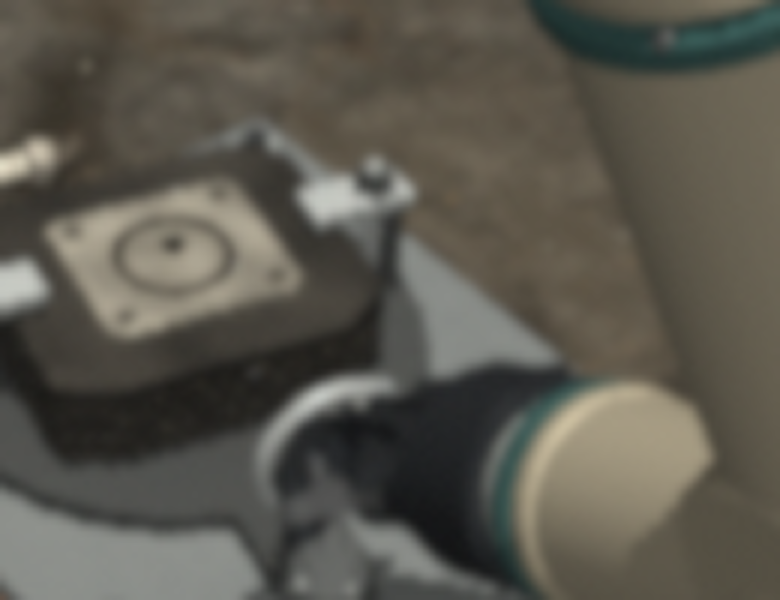

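Emit:
carry_out --pt "-0.004 0 0 0 0 0 255" --pt "-0.008 -0.001 0.001 0 0 0 255" --pt "-0.012 -0.001 0.001 0 0 0 255" --pt "-0.015 -0.002 0.002 0 0 0 255" --pt "-0.018 -0.002 0.002 0 0 0 255" --pt "-0.019 -0.002 0.002 0 0 0 255" --pt "-0.019 -0.002 0.002 0 0 0 255" --pt "-0.019 -0.002 0.002 0 0 0 255"

```text
clock: 9.57
position: [0.5547, 0.0326, 0.0931]
tcp_rot: [-2.101, 0.0, -0.011]
wrist_force: [-0.1, -5.9, -7.9]
grip_width: 0.001
```

```bash
python3 - <<'E'
from h import *
import cv2
a=arm.grab_frame("top");cv2.imwrite("pics/t10.png",cv2.resize(a[155:220,330:410],None,fx=9,fy=9,interpolation=cv2.INTER_CUBIC))
s=arm.read_state();print(s["q"].round(3),s["position"].round(4),s["wrist_force"])
for a,b in((.5,.36),(.524,.365),(.53,.37)): print(a,rel(*tgt(a,b)))
# plate arm outline for t0 angle & now
def edge(a,s,r,z):
    d=PHI-a;return [PIV[0]+r*np.cos(d)-s*.02*np.sin(d),PIV[1]+r*np.sin(d)+s*.02*np.cos(d),z]
for a in(.49,.51,.524,.54):
  print(a,[((proj("top",edge(a,sg,r,.023))-[330,155])*9).round(0).tolist() for sg in(1,-1) for r in(.12,.135)])
print(0,[((proj("top",edge(0,sg,r,.023))-[330,120])*6).round(0).tolist() for sg in(1,-1) for r in(.12,.135)])
E
```

```text
[ 0.422  1.023 -0.021  1.754 -1.005  1.196  1.203] [0.5547 0.0326 0.0931] [ 0.56264583 -5.2485957  -8.92135625]
0.5 [ 0.0148 -0.0034  0.0016  0.0031 -0.002  -0.0012]
0.524 [ 0.0029 -0.0043  0.0032  0.0031  0.0002  0.0001]
0.53 [ 0.0002 -0.0046  0.0036  0.0031  0.0024  0.0013]
0.49 [[296.0, 271.0], [349.0, 277.0], [282.0, 411.0], [335.0, 417.0]]
0.51 [[297.0, 280.0], [349.0, 287.0], [280.0, 419.0], [333.0, 426.0]]
0.524 [[297.0, 286.0], [349.0, 293.0], [278.0, 425.0], [331.0, 433.0]]
0.54 [[297.0, 292.0], [350.0, 301.0], [276.0, 431.0], [329.0, 440.0]]
0 [[155.0, 260.0], [187.0, 247.0], [191.0, 346.0], [223.0, 333.0]]
```

View pics/t10.png

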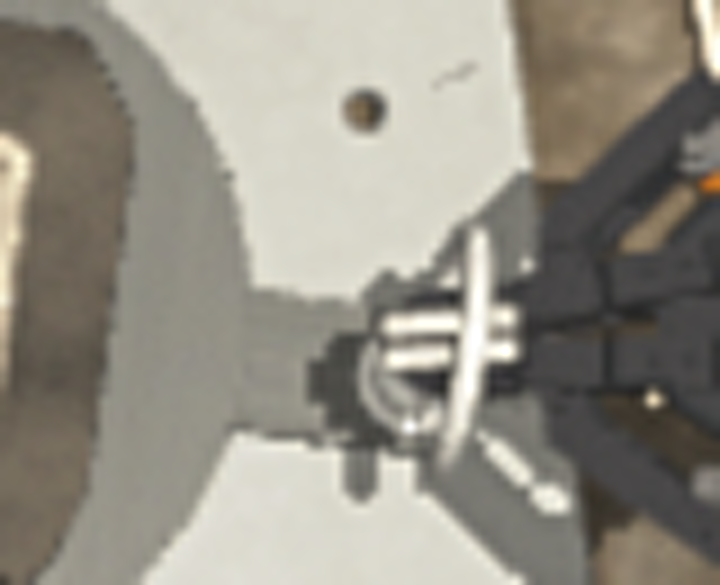

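Emit:
carry_out --pt "0 0.005 0.003 0 0 0 255" --pt "0 0.01 0.006 0 0 0 255" --pt "0 0.015 0.009 0 0 0 255" --pt "0 0.02 0.0115 0 0 0 255" --pt "0 0.025 0.0145 0 0 0 255" --pt "0 0.029 0.017 0 0 0 255" --pt "0 0.029 0.017 0 0 0 255" --pt "0 0.029 0.017 0 0 0 255"

```text
clock: 10.28
position: [0.5547, 0.0326, 0.0831]
tcp_rot: [-2.1, 0.0, -0.011]
wrist_force: [0.9, -5.1, -5.9]
grip_width: -0.002
```

```bash
python3 - <<'E'
from h import *
s=arm.read_state();print(s["q"].round(3),s["position"].round(4),s["wrist_force"])
show("scene","s11",(300,140,130,100,6))
E
```

```text
[ 0.424  1.04  -0.024  1.75  -1.007  1.188  1.214] [0.5547 0.0326 0.0831] [ 0.90876304 -5.08698779 -5.88013509]
```

View pics/s11.png

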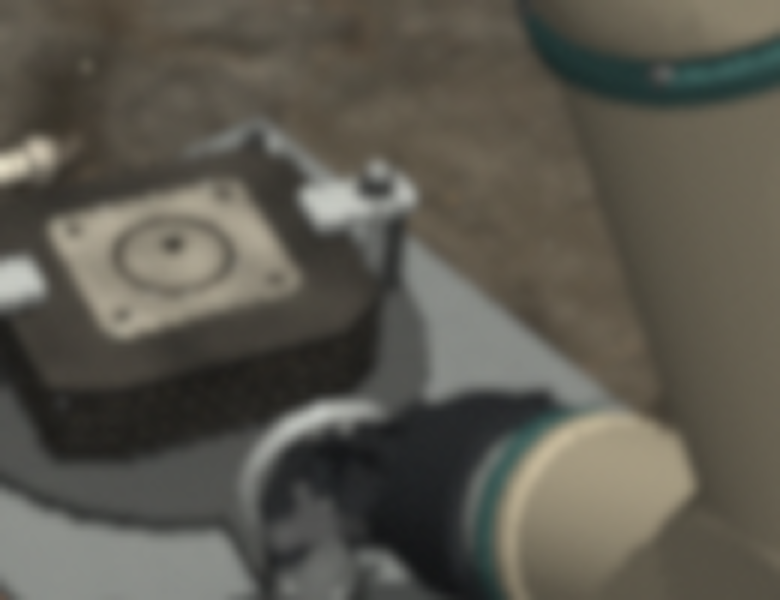

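Emit:
carry_out --pt "0 0.005 0.003 0 0 0 255" --pt "0 0.01 0.006 0 0 0 255" --pt "0 0.015 0.009 0 0 0 255" --pt "0 0.02 0.0115 0 0 0 255" --pt "0 0.025 0.0145 0 0 0 255" --pt "0 0.03 0.017 0 0 0 255" --pt "0 0.035 0.02 0 0 0 255" --pt "0 0.035 0.02 0 0 0 255"

```text
clock: 11.0
position: [0.5546, 0.0346, 0.0724]
tcp_rot: [-2.095, -0.0, -0.009]
wrist_force: [-0.5, 0.6, 0.2]
grip_width: 0.003
```

```bash
python3 - <<'E'
from h import *
s=arm.read_state();print(s["q"].round(3),s["position"].round(4),s["wrist_force"])
show("scene","s12",(300,140,130,100,6));show("top","t12",(330,120,130,100,6))
print([rel(*tgt(.524,.37,zr=.073,L=l)) for l in(.0225,-.06)])
E
```

```text
[ 0.425  1.061 -0.029  1.746 -1.011  1.18   1.227] [0.5546 0.0346 0.0724] [-0.54859325  0.55914846  0.18522781]
[array([0.0034, 0.0296, 0.0176, 0.0013, 0.0029, 0.0018]), array([ 0.0018,  0.0303, -0.2574,  0.0013,  0.0029,  0.0018])]
```

View pics/s12.png

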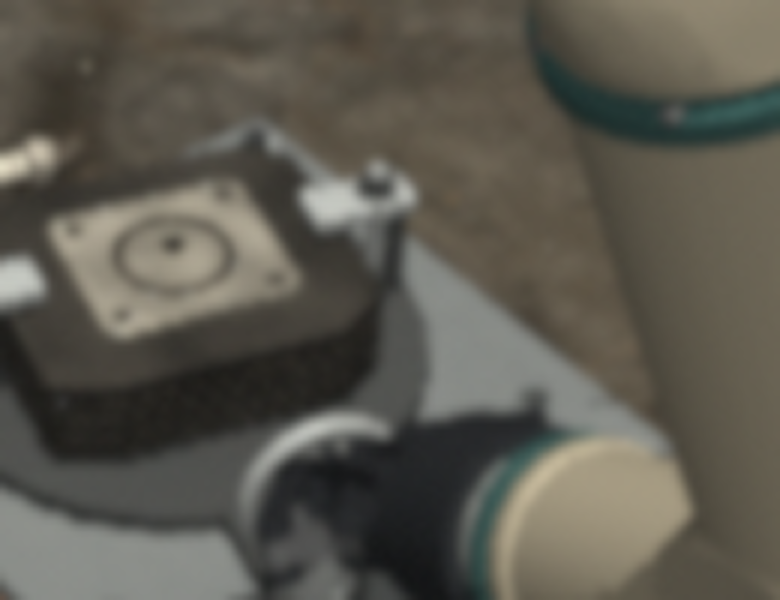

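View pics/t12.png

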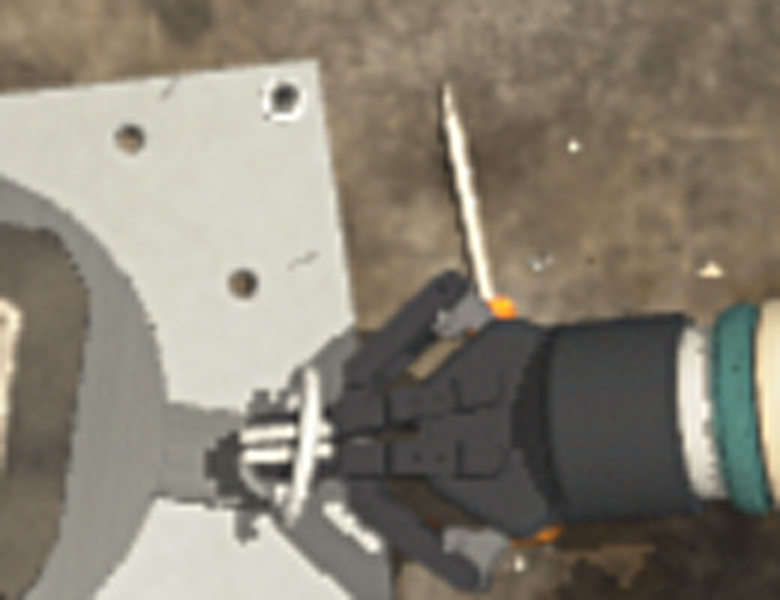

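Emit:
carry_out --pt "0.001 0.01 0.006 0 0 0 255" --pt "0.002 0.02 0.01 0 0 0 255" --pt "0.003 0.025 0.0 0 0 0 255" --pt "0.003 0.026 -0.03 0 0 0 255" --pt "0.003 0.026 -0.06 0 0 0 255" --pt "0.002 0.026 -0.09 0 0 0 255" --pt "0.002 0.026 -0.12 0 0 0 255" --pt "0.002 0.026 -0.15 0 0 0 255"

```text
clock: 11.77
position: [0.555, -0.0103, 0.0886]
tcp_rot: [-2.098, -0.001, -0.01]
wrist_force: [-0.2, 0.2, 0.4]
grip_width: 0.003
```

Emit:
carry_out --pt "0 0 -0.05 0 0 0 255" --pt "0 0 -0.1 0 0 0 255" --pt "0 0 -0.15 0 0 0 255" --pt "0 0 -0.2 0 0 0 255" --pt "0 -0.03 -0.25 0 0 0 255" --pt "0 -0.07 -0.3 0 0 0 255" --pt "0 -0.12 -0.33 0 0 0 255" --pt "0 -0.15 -0.35 0 0 0 255"

```text
clock: 12.43
position: [0.5546, -0.0798, 0.1823]
tcp_rot: [-2.099, -0.002, -0.011]
wrist_force: [0.2, 0.3, -0.2]
grip_width: 0.002
```

```bash
python3 - <<'E'
from h import *
import cv2
a=arm.grab_frame("top");cv2.imwrite("pics/t13.png",cv2.resize(a[115:255,230:440],None,fx=3.8,fy=3.8,interpolation=cv2.INTER_CUBIC))
show("scene","s13",(240,140,190,150,4))
s=arm.read_state();print(s["q"].round(3),s["position"].round(4),s["wrist_force"])
for n,o,k in(("top",[230,115],3.8),("scene",[240,140],4)):
  for a in(.51,.524,.54): print(n,a,[((proj(n,ringpos(a,.155,z))-o)*k).round(0) for z in(.039,.073,.107)])
E
```

```text
[ 0.536  0.932  0.049  1.594 -0.864  1.445  1.076] [ 0.5549 -0.0792  0.1822] [-0.36475521 -0.35506409 -0.57087573]
top 0.51 [array([558., 303.]), array([567., 296.]), array([577., 288.])]
top 0.524 [array([557., 306.]), array([567., 299.]), array([577., 292.])]
top 0.54 [array([557., 310.]), array([566., 303.]), array([576., 296.])]
scene 0.51 [array([452., 363.]), array([454., 321.]), array([456., 277.])]
scene 0.524 [array([448., 364.]), array([451., 322.]), array([453., 278.])]
scene 0.54 [array([444., 365.]), array([446., 323.]), array([449., 279.])]
```

View pics/t13.png

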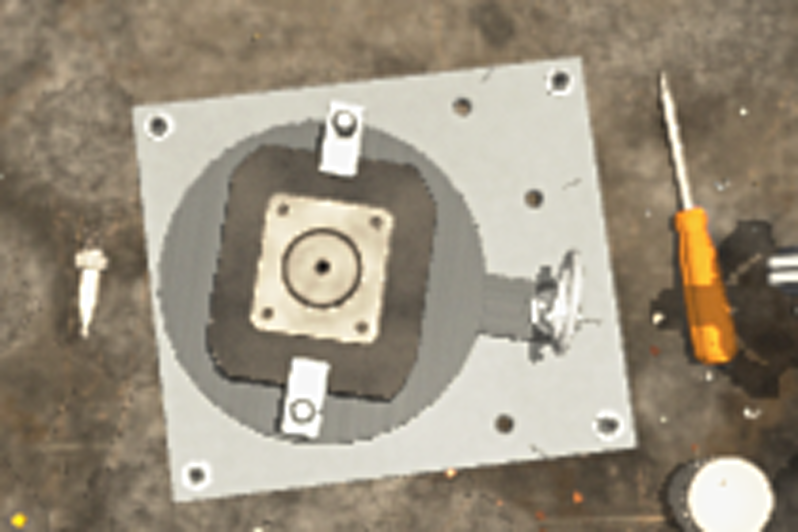

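View pics/s13.png

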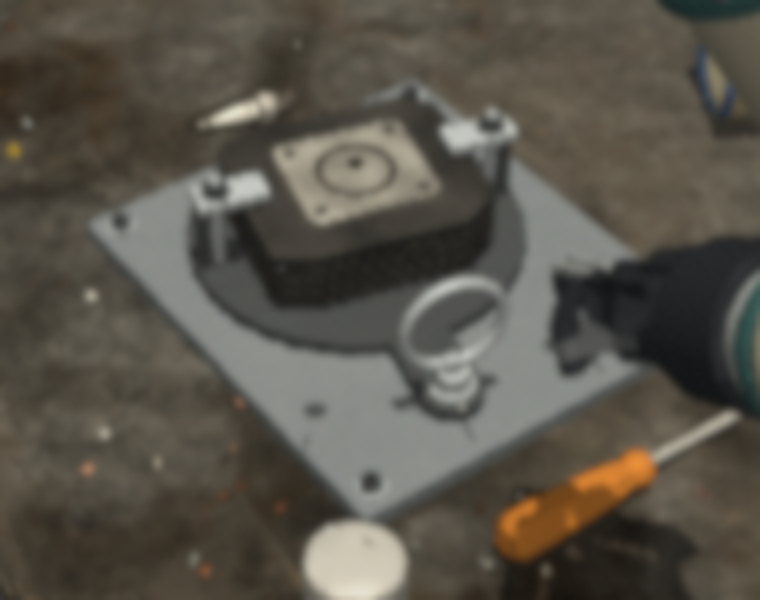

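```bash
python3 - <<'E'
from h import *
import cv2
for n,f,o,w in(("top","top0",None,None),):
    a=cv2.imread("pics/top0.png");
s=arm.grab_frame("scene");t=arm.grab_frame("top")
cv2.imwrite("pics/s14.png",cv2.resize(s[200:255,330:380],None,fx=10,fy=10,interpolation=cv2.INTER_CUBIC))
cv2.imwrite("pics/s0z.png",cv2.resize(cv2.imread("pics/scene0.png")[185:240,360:410],None,fx=10,fy=10,interpolation=cv2.INTER_CUBIC))
for d,a,o in((0,0,[360,185]),(0,.524,[330,200])):
    print([((proj("scene",ringpos(a,.155,z))-o)*10).round() for z in(.023,.039,.073,.107)])
print(arm.read_state()["joint_vel"].round(4))
E
```

```text
[array([181., 371.]), array([186., 323.]), array([196., 218.]), array([207., 108.])]
[array([219., 359.]), array([221., 311.]), array([226., 205.]), array([232.,  96.])]
[-0.0021  0.0216 -0.0006  0.0092  0.0006 -0.0014 -0.0005]
```

View pics/s14.png

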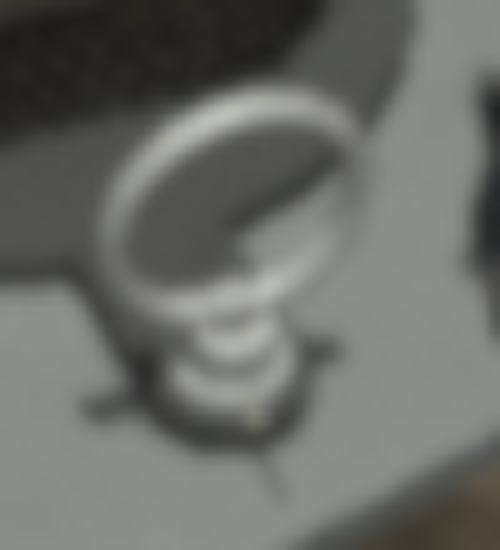

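View pics/s0z.png

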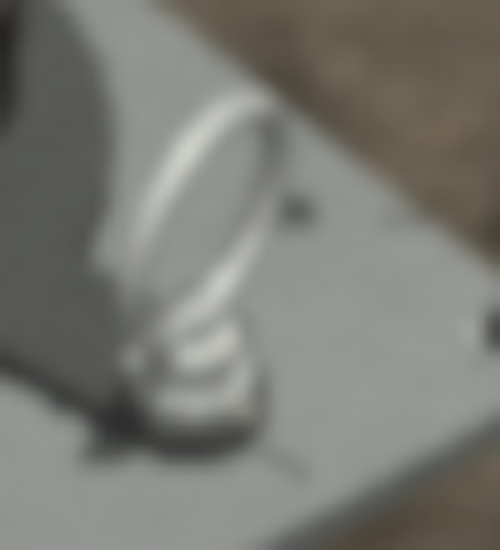

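```bash
python3 -c "
from station import arm
print(arm.hand_in())"
```

```text
the job is handed in; nothing more can be done
None
```

The job is done and handed in: the arm is in the next hole clockwise with the pin home, at about 12.5 s of the 50 s.

- **What I did:** I put the shut fingertips through the ring from the outer end. Vertical load on the tool rose from about 5 N to 7.5 N as the pin lifted about 17 mm. I swung the arm 30° clockwise, then lowered the ring until the load fell to zero. The fingers then moved to the middle of the ring and backed out. The tool stopped about 95 mm outside the ring and 110 mm above its centre.

- **Pin and angle:** In the last pictures the ring centre lies about 1 mm or less from where it should be in the next hole with the pin home. The ring sits on its barrel as it did at the start. The first hole is open.

- **Loose parts:** The plug, piston and screwdriver show no visible movement. The wrist force after backing out was only noise, under 1 N.

- **Disagreements and limits:**
  - Just before lowering, the plate edges suggested about 0.517 rad and the tool position about 0.53 rad, against 0.524 wanted. The pin still dropped straight in.
  - The tool turned about 9° less than the arm, to keep joint 5 off its limit.
  - During the last part of the swing and the start of lowering there was a 5–6 N push along the arm, which I put down to the sloping finger. I could not confirm from the pictures exactly where the fingers touched the ring.

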